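# Pack the heavier sample pot into the forensics kit

## Task

One of the two tall white pots holds the steel sample, the other only its plastic copy: find the heavier by lifting the left pot a few centimetres clear of the table and setting it back, then lifting the right one. Stand the heavier pot upright in the empty square well of the white kit tray and leave the lighter one standing on the table where it was, within a few centimetres. Set the pots down rather than dropping them, and do not shift the short amber jar that stands between them. Left and right are as seen from the robot.

Things in the scene. Friction and masses are not known exactly. Their poses are not given: they have to be found in the camera images.
- pot_left: tall closed pot, opaque white plastic, a straight cylinder 56 mm across, 80 mm high; the top 20 mm is its flat cap, above a thin groove. The left one seen from the robot (larger y). The two look alike: either one holds a loose steel slug (0.45 to 0.67 kg in all), the other a plastic one (0.10 to 0.14 kg); slugs rattle 3 mm sideways. Origin: centre of the underside; z up its axis.
- pot_right: tall closed pot, opaque white plastic, a straight cylinder 56 mm across, 80 mm high; the top 20 mm is its flat cap, above a thin groove. The right one seen from the robot (smaller y). The two look alike: either one holds a loose steel slug (0.45 to 0.67 kg in all), the other a plastic one (0.10 to 0.14 kg); slugs rattle 3 mm sideways. Origin: centre of the underside; z up its axis.
- tray: white kit tray, fixed, 210 (x) by 290 mm (y), rim 34 mm high. Its empty square well, nearest the robot, is 84 by 84 mm inside, floor 8 mm above the table. Origin: at table height under that well's centre; x away from the robot (a well with yellow strips is centred 94 mm off), y left, z up; the tray spans x -60 to 150, y -235 to 55 mm. Ink vials lie right of y -55, no higher than the rim.
- jar: bystander: short amber glass jar with a black cap, 52 mm in diameter and 54 mm high, between the two white pots. Origin: centre of its underside.
There are look-alikes about, which are no part of the job. What is shaped like the pot_left but brown is not meant. Leave any purple look-alike of the pot_right alone.

How it is judged (in metres and radians):
On the way, in this order (a step that is already met when the one before it is completed fails the run):
1. the left pot is lifted by the fingers, its underside more than 20 mm above the table, while the right pot stands (height (world z) of pot_left above 0.02 m and contact force between pot_left and the fingers above 0.5 N and height (world z) of pot_right below 0.01 m), for 0.2 s.
2. the left pot stands on the table again and the right pot is lifted by the fingers, its underside more than 20 mm above the table (height (world z) of pot_right above 0.02 m and contact force between pot_right and the fingers above 0.5 N and height (world z) of pot_left below 0.01 m), for 0.2 s.
At the end, for the whole second after the job is handed in: The heavier pot (over 3 N on the tray) rests in the empty well, within 22 mm of its centre and 5 mm of its floor; the lighter rests on the table (within 6 mm), at most 50 mm from its start. Both are within 10 degrees of upright (((horizontal distance between pot_left and tray below 0.022 m and height (world z) of pot_left below 0.013 m and angle between each of pot_left, pot_right's own z axis and vertical below 0.17 rad and linear speed of each of pot_left, pot_right below 0.02 m/s and contact force between pot_left and tray above 3 N and distance of pot_right from where it was at the start of the episode below 0.05 m and height (world z) of pot_right below 0.006 m) or (horizontal distance between pot_right and tray below 0.022 m and height (world z) of pot_right below 0.013 m and angle between each of pot_right, pot_left's own z axis and vertical below 0.17 rad and linear speed of each of pot_right, pot_left below 0.02 m/s and contact force between pot_right and tray above 3 N and distance of pot_left from where it was at the start of the episode below 0.05 m and height (world z) of pot_left below 0.006 m))); the robot touches nothing.
It fails at once if a pot is dropped or thrown (out of the fingers and faster than 0.5 m/s) ((contact force between pot_left and the fingers below 0.05 N and linear speed of pot_left above 0.5 m/s) or (contact force between pot_right and the fingers below 0.05 N and linear speed of pot_right above 0.5 m/s)).
It fails at once if the amber jar is shifted by more than 30 mm or tipped by more than 20 degrees (distance of jar from where it was at the start of the episode above 0.03 m or angle between jar's own z axis and vertical above 0.35 rad).
It also fails if it takes over 58 s, if anything falls off the work surface, if the arm or the gripper's body presses on something with over 40 N, if the wrist force passes 120 N, or if a joint passes its speed limit or range.

## Robot

A 6-joint arm with a two-finger parallel gripper is mounted at the origin on the work surface. World frame = base frame: x ahead of the robot, y to its left, z up, the work surface at z = 0. Lengths are in mm, angles in rad, forces in N, time in s.
With the tool pointing down it reaches from about 325 to 900 mm from the base axis. Payload 6.1 kg.
Tool frame: the origin (TCP) lies at the very end of the fingers, on their centre line; the grasp point (between the pads) lies 19 mm behind it (arm.tcp_to_grasp is the distance from the TCP to the grasp point, in mm); z points along the fingers, x is the direction in which the jaws open and shut, and the axes are right-handed (so a half turn about z gives the same grasp; the last joint's range is limited). The gripper opens to 85 mm and grips with 20 to 120 N. Pads are 22 mm wide; open, the fingers measure 114 mm over their backs; the gripper's body (76 mm by 85 mm) begins 54 mm behind the grasp point. The pads swing forward as they close: fully open they stand 13 mm farther back than shut.
Start: joints at [1.13, 0.22, 1.526, -0, 1.395, -0.126], TCP at [193.515, 594.279, 231.3] pointing down, gripper open.
Joint ranges: [-2.98, 2.98], [-0.91, 2.08], [0.09, 2.57], [-1.24, 4.39], [0.2, 2.65], [-2.68, 2.68]. Speed limits (rad/s): [2.57, 2.57, 3.01, 3.14, 3.14, 3.14].

## Interface

Orientations are given as [roll, pitch, yaw] about the fixed x, y, z axes, in that order (R = Rz(yaw) Ry(pitch) Rx(roll)).
In Python, from station import arm, optics, ticket gives the robot as it stands.
- The arm moves only by the shell command python3 -m crank 'ROWS' [FORCE]. ROWS is JSON, a list of rows, each an object of numbers: "jaw": the finger opening in mm, from 0 to 85.4; "tx", "ty", "tz": the shift along the tool's x, y, z in mm; "twist": the turn about the tool's z in rad. In form: [{"jaw": .., "tx": .., "ty": .., "tz": .., "twist": ..}, ...]. A call has 1 to 12 rows; each row is the pose to reach, as a shift and turn from the pose measured when the call began, along the tool's axes at that moment; what a row does not reach only later rows make up. A row lasts 1/8 s, in which the tool goes at most 62.5 mm and 10.7 degrees, less where a joint would pass 70% of its speed; a pose out of reach is approached as far as the arm can. A call with a gripper value outside its range is refused whole. The fingers move at their own pace and stop on an object; FORCE is the grip in N (left out, the last holds). Time passes only in rows, so rows that repeat a pose let the fingers close. It gives the time, the measured TCP pose, the force and the opening at its end, in the units of the state.
- arm.read_state(): the state, without advancing time (a new reading comes with each control period).
- optics.get_image(name): name is "scene" or "top" or "wrist"; returns a dict with "color" (400x640x3 uint8, blue, green, red), "fx", "fy", "cx", "cy" (pixels), "eye" and "attitude" of the camera in the world. Camera axes: x right, y down, z forward; pixel columns grow to the right and rows downward; lengths in mm; the calibration is good to about 2 mm. A picture is of the moment at which its call begins. There is no depth.
- ticket.close_job(): hands the job in, once; it reports no verdict.
Trained networks look in the newest picture that a camera, given by its name, has taken for a name from the list of things; names that differ only in an ending like _2 or _b are one class to them, and where a whole thing is asked for, a point or a joint stands for the part that bears it (a point fixed in the world has none). Each returns a list of dicts, best first, with "conf" (0 to 1); they miss things now and then, are a little off and sometimes report something else, mostly with a low value. They report only what shows in the picture. A call takes as long as a camera call. They do not tell look-alikes from the thing itself.
- optics.trace(camera, thing): "region" (400x640 bool, what is visible of it).
- optics.tip_of(camera, thing): "xyz" ([x, y, z] in mm, in world coordinates, good to about 4 mm: a listed point, or the origin of a listed thing).
The state is a dict: "clock": time; "joints": joint angles; "joint_velocities": joint speeds; "joint_efforts": joint torques, N m; "ee_pos": TCP position; "orientation": TCP orientation; "force": force on the tool from outside, world axes, zero at the start; "torque": the same for the moment, N m; "width": finger opening in mm.
Only numpy, scipy, OpenCV 4.12 (cv2) and the standard library are available. Lean on these libraries where they do the work, as an engineer would, in place of code of your own. Each camera call takes 0.05 s, during which the arm holds its last target. There are 200 camera calls.

## Working session

There is one attempt and no reset: what is moved stays moved. The work goes in short steps, Python scripts to look and compute and a shell command to move; the robot and the scene stay as the last step left them, time stands still between calls to the robot, and variables do not carry over. Pictures are saved under pics/ and viewed, about 8 in all and at most 12, crops included, and the job is handed in when it is done.

```bash
ls; mkdir -p pics; python3 - <<'E'
from station import arm, optics
import cv2, numpy as np
s=arm.read_state(); print({k:np.round(v,3).tolist() for k,v in s.items()})
for c in ("scene","top"):
    im=optics.get_image(c); cv2.imwrite(f"pics/{c}0.png",im["color"])
    print(c,im["fx"],im["cx"],im["cy"],np.round(im["eye"],1),np.round(im["attitude"],3).tolist())
    for t in ("pot_left","pot_right","tray","jar"):
        for d in optics.tip_of(c,t)[:5]: print(c,t,round(d["conf"],2),np.round(d["xyz"],1))
E
```

```text
pics
{'clock': 0.0, 'joints': [1.13, 0.221, 1.528, -0.0, 1.395, -0.126], 'joint_velocities': [0.0, -0.001, -0.001, 0.001, 0.0, -0.0], 'joint_efforts': [0.0, -49.691, -38.939, -0.0, 0.011, -0.0], 'ee_pos': [193.245, 593.744, 230.189], 'orientation': [-3.141, 0.002, 1.256], 'force': [0.475, 0.534, 0.354], 'torque': [0.038, -0.03, 0.024], 'width': 85.269}
scene 474.637295875943 326.7887633894402 200.45469989221203 [1057.1 -304.8  647.4] [-2.284, -0.001, 0.936]
scene pot_left 0.89 [471.5 367.   -2.2]
scene pot_left 0.58 [496.1 269.   -0.7]
scene pot_right 0.93 [4.804e+02 3.600e+01 2.000e-01]
scene pot_right 0.93 [582.7  26.   -2.7]
scene tray 0.71 [ 505.  -163.8   -2. ]
scene jar 0.73 [531.3 148.    2.4]
top 417.880791533705 317.4105833650323 205.72808272451533 [444.7  75.3 797.6] [-3.055, 0.001, -1.587]
top pot_left 0.88 [498.1 263.6   4. ]
top pot_left 0.71 [470.2 361.9   0. ]
top pot_right 0.7 [581.7  24.2   2.2]
top pot_right 0.57 [477.4  36.8  -1.1]
top tray 0.69 [ 5.124e+02 -1.638e+02  4.000e-01]
top jar 0.64 [526.2 151.7  -1.9]
```

View pics/scene0.png

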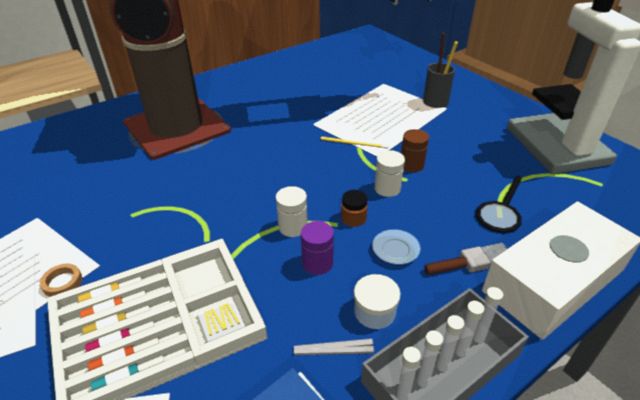

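View pics/top0.png

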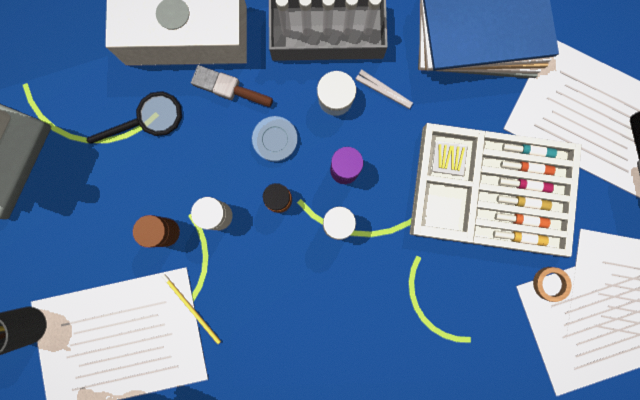

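The scene picture shows these candidates:
- **White pots:** left at (389,173), right at (291,210).
- **Look-alikes:** brown at (414,150), purple at (317,247), and a wide short white tub at (377,300).
- **Jar:** (354,208).
- **Empty well:** top picture (447,208), with the yellow-strip well beyond it.

I choose the two white ones. Next I fit the silhouettes and check them in one crop.

```bash
cat > h.py <<'E'
import numpy as np, cv2
from scipy.spatial.transform import Rotation as Rn
from scipy.optimize import minimize
from station import arm, optics
def proj(im,P):
    c=(np.asarray(P,float)-im["eye"])@Rn.from_euler("xyz",im["attitude"]).as_matrix()
    return np.c_[im["fx"]*c[:,0]/c[:,2]+im["cx"],im["fy"]*c[:,1]/c[:,2]+im["cy"]]
def cyl(x,y,r,h):
    a=np.linspace(0,2*np.pi,40); return np.vstack([np.c_[x+r*np.cos(a),y+r*np.sin(a),0*a+z] for z in (0,h)])
def box(x,y,w,z=(0,34),X=(-60,150),Y=(-235,55)):
    c,s=np.cos(w),np.sin(w); return np.array([[x+c*u-s*v,y+s*u+c*v,k] for k in z for u,v in [(X[0],Y[0]),(X[0],Y[1]),(X[1],Y[1]),(X[1],Y[0])]])
def hull(im,P): return cv2.convexHull(proj(im,P).astype(np.float32))
def iou(im,reg,P):
    S=8; m=np.zeros(reg.shape,np.uint8); cv2.fillPoly(m,[np.round(hull(im,P)*S).astype(np.int32)],1,shift=3)
    m=m>0; return (m&reg).sum()/(m|reg).sum()
def pick(cam,im,thing,P):  # region whose pixels best match the model at guess
    L=optics.trace(cam,thing); 
    if not L: return None
    r=max((d["region"] for d in L),key=lambda r:iou(im,r,P)); return r
def fit(views,model,g,step):
    g=np.array(g,float); step=np.array(step)
    f=lambda q:-sum(iou(im,r,model(*(g+q*step))) for im,r in views)
    o=minimize(f,0*g,method="Nelder-Mead",options=dict(initial_simplex=np.vstack([0*g,np.eye(len(g))])*1.0,xatol=.01,fatol=1e-4))
    return g+o.x*step,-o.fun/len(views)
E
python3 - <<'E'
from h import *
ims={c:optics.get_image(c) for c in("scene","top")}
G={"pot_left":(lambda x,y:cyl(x,y,28,80),(497,266),(6,6)),"pot_right":(lambda x,y:cyl(x,y,28,80),(479,36),(6,6)),
"jar":(lambda x,y:cyl(x,y,26,54),(529,150),(6,6)),"tray":(lambda x,y,w:box(x,y,w),(508,-164,-.05),(6,6,.05))}
t=ims["top"]; R=Rn.from_euler("xyz",t["attitude"]).as_matrix(); d=R@np.array([(447-t["cx"])/t["fx"],(208-t["cy"])/t["fy"],1]); print("well",t["eye"]+d*(8-t["eye"][2])/d[2])
w=t["eye"]+d*(8-t["eye"][2])/d[2]; G["tray"]=(G["tray"][0],(w[0],w[1],-.05),G["tray"][2])
for n,(m,g,s) in G.items():
    V={c:pick(c,ims[c],n,m(*g)) for c in ims}
    for cs in (("scene",),("top",),("scene","top")):
        v=[(ims[c],V[c]) for c in cs if V[c] is not None]
        if v:
            q,sc=fit(v,m,g,s); print(n,cs,np.round(q,3),round(sc,3))
    for c in ims: cv2.polylines(ims[c]["color"],[np.round(hull(ims[c],m(*q))*8).astype(np.int32)],True,(0,0,255),1,shift=3)
    if n=="tray":
        for c in ims:
            for z in (8,34): cv2.polylines(ims[c]["color"],[np.round(proj(ims[c],box(*q,z=(z,),X=(-42,42),Y=(-42,42)))*8).astype(np.int32)],True,(0,255,0),1,shift=3)
a=cv2.resize(ims["scene"]["color"][140:380,40:440],None,fx=2,fy=2); cv2.imwrite("pics/c1.png",a)
b=cv2.resize(ims["top"]["color"][110:270,190:590],None,fx=2,fy=2); cv2.imwrite("pics/c2.png",b)
E
```

```text
well [ 504.74964361 -170.99390334    8.        ]
pot_left ('scene',) [497.312 268.515] 0.947
pot_left ('top',) [497.736 265.494] 0.907
pot_left ('scene', 'top') [499.419 265.833] 0.921
pot_right ('scene',) [476.207  39.005] 0.921
pot_right ('top',) [478.711  37.048] 0.912
pot_right ('scene', 'top') [477.293  39.179] 0.912
jar ('scene',) [527.829 151.121] 0.891
jar ('scene', 'top') [527.829 151.121] 0.891
tray ('scene',) [ 5.06828e+02 -1.62934e+02 -1.55000e-01] 0.988
tray ('top',) [ 5.07422e+02 -1.62493e+02 -1.52000e-01] 0.975
tray ('scene', 'top') [ 5.07238e+02 -1.62256e+02 -1.55000e-01] 0.982
```

View pics/c1.png

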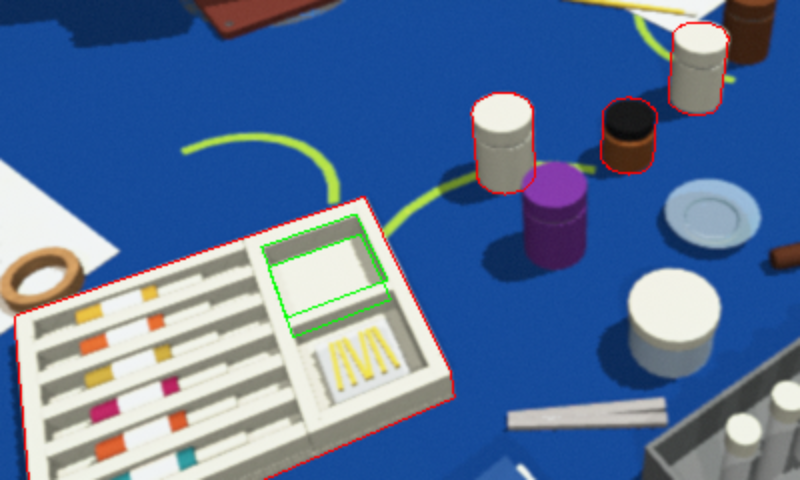

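View pics/c2.png

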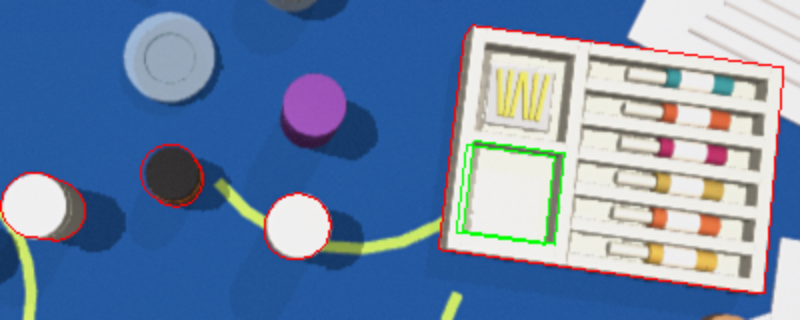

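The outlines sit on both white pots, the jar and the tray. The green square matches the empty well, so the choice is confirmed: L≈(498,266), R≈(478,38), jar≈(528,151), well≈(507,-162), tray yaw -0.155. Next I work out the first move and check the surroundings of the start pose.

```bash
cat >> h.py <<'E'
def go(x,y,z=None,yaw=None):
    s=arm.read_state(); R=Rn.from_euler("xyz",s["orientation"]); p=np.array(s["ee_pos"])
    t=np.array([x,y,p[2] if z is None else z]); print("clock",round(s["clock"],2),"at",p.round(1),"rpy",np.round(s["orientation"],3),"w",round(s["width"],1),"shift",R.inv().apply(t-p).round(1))
    if yaw is not None: print("twist",round((R.inv()*Rn.from_euler("xyz",[np.pi,0,yaw])).as_rotvec()[2],3))
E
python3 - <<'E'
from h import *
go(498,266,yaw=.7)
im=optics.get_image("scene"); print(proj(im,[[193,594,230],[193,594,300],[0,0,0],[0,0,300]]).round())
E
```

```text
clock 1.0 at [193.5 594.3 231.3] rpy [-3.142 -0.     1.256] w 85.3 shift [-217.9  391.2   -0. ]
twist 0.556
[[410.   8.]
 [414. -21.]
 [176. 127.]
 [147.   6.]]
```

```bash
python3 -m crank '[{"jaw":85,"tx":-22,"ty":39,"tz":0,"twist":0.06},{"jaw":85,"tx":-44,"ty":78,"tz":0,"twist":0.12},{"jaw":85,"tx":-66,"ty":117,"tz":0,"twist":0.18},{"jaw":85,"tx":-88,"ty":156,"tz":0,"twist":0.24},{"jaw":85,"tx":-110,"ty":195,"tz":0,"twist":0.3},{"jaw":85,"tx":-132,"ty":234,"tz":0,"twist":0.36},{"jaw":85,"tx":-154,"ty":273,"tz":0,"twist":0.42},{"jaw":85,"tx":-176,"ty":312,"tz":0,"twist":0.5},{"jaw":85,"tx":-198,"ty":351,"tz":0,"twist":0.556},{"jaw":85,"tx":-218,"ty":391,"tz":0,"twist":0.556},{"jaw":85,"tx":-218,"ty":391,"tz":0,"twist":0.556},{"jaw":85,"tx":-218,"ty":391,"tz":0,"twist":0.556}]' 60
python3 - <<'E'
from h import *
im=optics.get_image("wrist")
for d in optics.tip_of("wrist","pot_left")[:4]: print(round(d["conf"],2),np.round(d["xyz"],1))
r=pick("wrist",im,"pot_left",cyl(498,266,28,80))
if r is not None: print(fit([(im,r)],lambda x,y:cyl(x,y,28,80),(498,266),(6,6)))
cv2.polylines(im["color"],[np.round(hull(im,cyl(498,266,28,80))).astype(int)],True,(0,0,255)); cv2.imwrite("pics/w1.png",im["color"])
go(498,266,33)
E
```

```text
clock: 2.55
ee_pos: [497.5, 266.1, 231.2]
orientation: [-3.141, 0.0, 0.699]
force: [0.8, 1.0, 0.0]
width: 84.8
0.96 [471.2 368.8   0.9]
0.95 [498.3 266.2   1.2]
(array([498., 266.]), np.float64(0.0))
clock 2.7 at [497.  266.9 231.3] rpy [-3.141  0.     0.702] w 84.5 shift [  0.2   1.4 198.3]
```

View pics/w1.png

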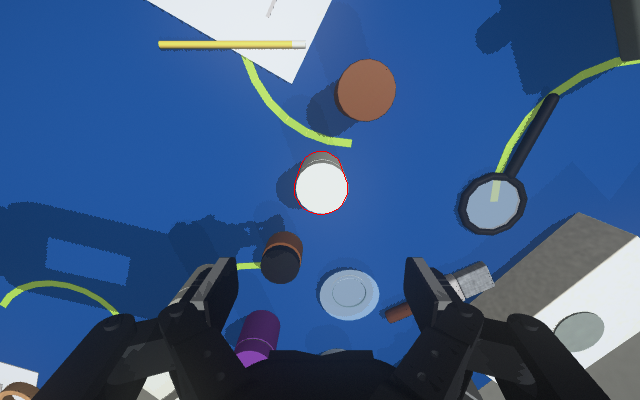

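The wrist picture shows the predicted outline exactly on the white pot at (322,183), with brown (366,90) and the jar (281,257) clear of the jaws. Next I descend and grip.

```bash
python3 -m crank '[{"jaw":85,"tx":0,"ty":1,"tz":35,"twist":0},{"jaw":85,"tx":0,"ty":1,"tz":70,"twist":0},{"jaw":85,"tx":0,"ty":1,"tz":105,"twist":0},{"jaw":85,"tx":0,"ty":1,"tz":140,"twist":0},{"jaw":85,"tx":0,"ty":1,"tz":165,"twist":0},{"jaw":85,"tx":0,"ty":1,"tz":185,"twist":0},{"jaw":85,"tx":0,"ty":1,"tz":198,"twist":0},{"jaw":85,"tx":0,"ty":1,"tz":198,"twist":0},{"jaw":85,"tx":0,"ty":1,"tz":198,"twist":0}]' 60
python3 -m crank '[{"jaw":70,"tx":0,"ty":0,"tz":0,"twist":0},{"jaw":62,"tx":0,"ty":0,"tz":0,"twist":0},{"jaw":50,"tx":0,"ty":0,"tz":0,"twist":0},{"jaw":45,"tx":0,"ty":0,"tz":0,"twist":0},{"jaw":45,"tx":0,"ty":0,"tz":0,"twist":0},{"jaw":45,"tx":0,"ty":0,"tz":0,"twist":0},{"jaw":45,"tx":0,"ty":0,"tz":0,"twist":0},{"jaw":45,"tx":0,"ty":0,"tz":0,"twist":0}]' 60
```

```text
clock: 3.82
ee_pos: [498.4, 266.5, 34.3]
orientation: [3.141, -0.001, 0.702]
force: [-0.4, -0.0, 0.1]
width: 85.0
clock: 4.82
ee_pos: [499.3, 266.8, 35.5]
orientation: [3.141, -0.003, 0.702]
force: [-0.4, -0.3, 6.1]
width: 54.7
```

```bash
python3 -m crank '[{"jaw":45,"tx":0,"ty":0,"tz":-8,"twist":0},{"jaw":45,"tx":0,"ty":0,"tz":-20,"twist":0},{"jaw":45,"tx":0,"ty":0,"tz":-32,"twist":0},{"jaw":45,"tx":0,"ty":0,"tz":-45,"twist":0},{"jaw":45,"tx":0,"ty":0,"tz":-45,"twist":0},{"jaw":45,"tx":0,"ty":0,"tz":-45,"twist":0},{"jaw":45,"tx":0,"ty":0,"tz":-45,"twist":0},{"jaw":45,"tx":0,"ty":0,"tz":-45,"twist":0},{"jaw":45,"tx":0,"ty":0,"tz":-45,"twist":0},{"jaw":45,"tx":0,"ty":0,"tz":-45,"twist":0}]' 60
python3 - <<'E'
from h import *
for c in("scene",): 
    im=optics.get_image(c); cv2.imwrite("pics/s2.png",cv2.resize(im["color"][100:300,240:480],None,fx=2.5,fy=2.5))
for i in range(3): s=arm.read_state(); optics.get_image("top"); print(s["clock"],s["force"],s["ee_pos"],s["joint_efforts"])
E
```

```text
clock: 6.08
ee_pos: [499.1, 266.7, 80.3]
orientation: [3.141, -0.003, 0.702]
force: [-0.7, 0.0, -2.1]
width: 55.4
6.125 [-0.2182385  -0.18947661 -1.08083816] [499.21001837 266.69233523  80.40752174] [-1.13399106e-03 -4.61866772e+01 -3.46259701e+01 -1.12372277e-04
 -1.66781381e-02  2.50720029e-05]
6.175 [-1.05501073 -0.00430863 -0.857481  ] [499.19581164 266.71280676  80.42254531] [-1.23497425e-04 -4.61901283e+01 -3.46339810e+01 -3.66156871e-05
 -1.74357626e-02  1.18996883e-05]
6.225 [ 0.64763841  0.24917115 -0.88799109] [499.19107708 266.72754329  80.44585391] [-3.88124818e-04 -4.61950672e+01 -3.46410513e+01  8.46907960e-05
 -1.81618973e-02  8.36096547e-06]
```

View pics/s2.png

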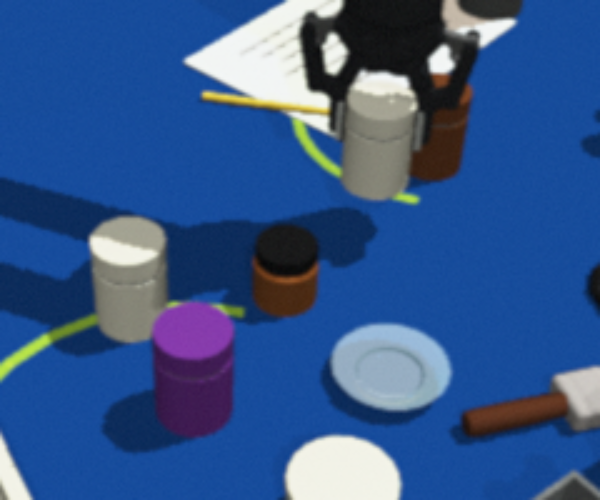

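The left pot is visibly lifted and reads about 1-2 N, so it looks like the light one. Setting it back.

```bash
python3 -m crank '[{"jaw":45,"tx":0,"ty":0,"tz":12,"twist":0},{"jaw":45,"tx":0,"ty":0,"tz":24,"twist":0},{"jaw":45,"tx":0,"ty":0,"tz":34,"twist":0},{"jaw":45,"tx":0,"ty":0,"tz":40,"twist":0},{"jaw":45,"tx":0,"ty":0,"tz":43,"twist":0},{"jaw":45,"tx":0,"ty":0,"tz":45,"twist":0},{"jaw":45,"tx":0,"ty":0,"tz":45.5,"twist":0},{"jaw":45,"tx":0,"ty":0,"tz":45.5,"twist":0}]' 60
python3 -m crank '[{"jaw":58,"tx":0,"ty":0,"tz":0,"twist":0},{"jaw":64,"tx":0,"ty":0,"tz":0,"twist":0},{"jaw":72,"tx":0,"ty":0,"tz":0,"twist":0},{"jaw":85,"tx":0,"ty":0,"tz":0,"twist":0},{"jaw":85,"tx":0,"ty":0,"tz":0,"twist":0},{"jaw":85,"tx":0,"ty":0,"tz":0,"twist":0},{"jaw":85,"tx":0,"ty":0,"tz":0,"twist":0}]' 60
```

```text
clock: 7.28
ee_pos: [499.6, 266.9, 35.5]
orientation: [3.14, -0.004, 0.702]
force: [-0.4, -0.6, 2.1]
width: 54.9
clock: 8.15
ee_pos: [499.6, 266.9, 35.5]
orientation: [3.14, -0.004, 0.702]
force: [0.3, -0.3, -0.4]
width: 85.0
```

```bash
python3 -m crank '[{"jaw":85,"tx":0,"ty":0,"tz":-30,"twist":0},{"jaw":85,"tx":0,"ty":0,"tz":-70,"twist":0},{"jaw":85,"tx":0,"ty":0,"tz":-110,"twist":0},{"jaw":85,"tx":-20,"ty":20,"tz":-150,"twist":0},{"jaw":85,"tx":-50,"ty":49,"tz":-150,"twist":0},{"jaw":85,"tx":-80,"ty":78,"tz":-150,"twist":0},{"jaw":85,"tx":-110,"ty":108,"tz":-150,"twist":0},{"jaw":85,"tx":-138,"ty":135,"tz":-150,"twist":0},{"jaw":85,"tx":-158,"ty":154,"tz":-150,"twist":0},{"jaw":85,"tx":-164,"ty":160,"tz":-150,"twist":0},{"jaw":85,"tx":-164,"ty":160,"tz":-150,"twist":0},{"jaw":85,"tx":-164,"ty":160,"tz":-150,"twist":0}]' 60
python3 - <<'E'
from h import *
im=optics.get_image("wrist")
for d in optics.tip_of("wrist","pot_right")[:4]: print(round(d["conf"],2),np.round(d["xyz"],1))
cv2.polylines(im["color"],[np.round(hull(im,cyl(478,38.5,28,80))).astype(int)],True,(0,0,255)); cv2.imwrite("pics/w2.png",im["color"])
for c in("scene","top"):
    i2=optics.get_image(c)
    for t in ("pot_left","jar"):
        for d in optics.tip_of(c,t)[:3]: print(c,t,round(d["conf"],2),np.round(d["xyz"],1))
go(478,38.5,33)
E
```

```text
clock: 9.65
ee_pos: [477.2, 39.4, 185.1]
orientation: [3.141, -0.004, 0.702]
force: [0.9, 0.5, 0.5]
width: 85.0
0.92 [581.8  23.2   0.9]
0.85 [484.2  36.2  -1.3]
scene pot_left 0.77 [468.4 364.9  -0.8]
scene pot_left 0.57 [500.1 268.1   0.6]
scene jar 0.74 [5.296e+02 1.477e+02 3.000e-01]
top pot_left 0.83 [4.984e+02 2.656e+02 2.000e-01]
top pot_left 0.79 [469.3 363.7   1.7]
top jar 0.74 [5.297e+02 1.494e+02 3.000e-01]
clock 10.05 at [477.1  38.9 185. ] rpy [ 3.14  -0.004  0.702] w 85.1 shift [-1.00e-01  7.00e-01  1.52e+02]
```

View pics/w2.png

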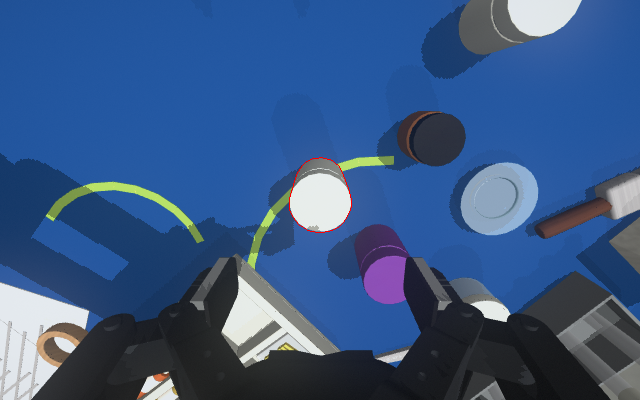

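The outline fits the right white pot at (320,195), and purple (385,265) is clear of the jaw line. Left pot and jar are where they were. Descending.

```bash
python3 -m crank '[{"jaw":85,"tx":0,"ty":1,"tz":35,"twist":0},{"jaw":85,"tx":0,"ty":1,"tz":70,"twist":0},{"jaw":85,"tx":0,"ty":1,"tz":100,"twist":0},{"jaw":85,"tx":0,"ty":1,"tz":125,"twist":0},{"jaw":85,"tx":0,"ty":1,"tz":142,"twist":0},{"jaw":85,"tx":0,"ty":1,"tz":150,"twist":0},{"jaw":85,"tx":0,"ty":1,"tz":150,"twist":0},{"jaw":85,"tx":0,"ty":1,"tz":150,"twist":0}]' 80
python3 -m crank '[{"jaw":70,"tx":0,"ty":0,"tz":0,"twist":0},{"jaw":62,"tx":0,"ty":0,"tz":0,"twist":0},{"jaw":50,"tx":0,"ty":0,"tz":0,"twist":0},{"jaw":45,"tx":0,"ty":0,"tz":0,"twist":0},{"jaw":45,"tx":0,"ty":0,"tz":0,"twist":0},{"jaw":45,"tx":0,"ty":0,"tz":0,"twist":0},{"jaw":45,"tx":0,"ty":0,"tz":0,"twist":0},{"jaw":45,"tx":0,"ty":0,"tz":0,"twist":0}]' 80
python3 -m crank '[{"jaw":45,"tx":0,"ty":0,"tz":-8,"twist":0},{"jaw":45,"tx":0,"ty":0,"tz":-20,"twist":0},{"jaw":45,"tx":0,"ty":0,"tz":-32,"twist":0},{"jaw":45,"tx":0,"ty":0,"tz":-45,"twist":0},{"jaw":45,"tx":0,"ty":0,"tz":-45,"twist":0},{"jaw":45,"tx":0,"ty":0,"tz":-45,"twist":0},{"jaw":45,"tx":0,"ty":0,"tz":-45,"twist":0},{"jaw":45,"tx":0,"ty":0,"tz":-45,"twist":0},{"jaw":45,"tx":0,"ty":0,"tz":-45,"twist":0}]' 80
python3 - <<'E'
from h import *
for i in range(4): s=arm.read_state(); optics.get_image("scene"); print(s["clock"],s["force"].round(2))
go(507,-162,42+45)
E
```

```text
clock: 11.05
ee_pos: [479.1, 38.2, 36.0]
orientation: [3.139, -0.005, 0.702]
force: [0.8, 0.5, 0.0]
width: 85.0
clock: 12.05
ee_pos: [479.5, 38.1, 36.8]
orientation: [3.139, -0.005, 0.702]
force: [-3.6, -0.5, 6.3]
width: 54.6
clock: 13.18
ee_pos: [479.0, 38.0, 81.5]
orientation: [3.139, -0.005, 0.702]
force: [-0.1, -0.4, -6.3]
width: 54.7
13.175 [-0.1  -0.43 -6.34]
13.225 [-0.08 -0.39 -6.09]
13.275 [ 0.05 -0.31 -5.69]
13.325 [ 0.06 -0.27 -6.1 ]
clock 13.38 at [479.2  38.   81.8] rpy [ 3.139 -0.005  0.702] w 54.3 shift [-107.9  170.7   -5.3]
```

The right pot reads about 6 N against about 1 N for the left, so the right one is the heavy one. Carrying it to the well.

```bash
python3 -m crank '[{"jaw":45,"tx":0,"ty":0,"tz":-15,"twist":0},{"jaw":45,"tx":-6,"ty":10,"tz":-30,"twist":0},{"jaw":45,"tx":-20,"ty":31,"tz":-30,"twist":0},{"jaw":45,"tx":-36,"ty":57,"tz":-30,"twist":0},{"jaw":45,"tx":-52,"ty":83,"tz":-30,"twist":0},{"jaw":45,"tx":-68,"ty":109,"tz":-30,"twist":0},{"jaw":45,"tx":-84,"ty":134,"tz":-30,"twist":0},{"jaw":45,"tx":-98,"ty":155,"tz":-30,"twist":0},{"jaw":45,"tx":-106,"ty":167,"tz":-30,"twist":0},{"jaw":45,"tx":-108,"ty":171,"tz":-30,"twist":0},{"jaw":45,"tx":-108,"ty":171,"tz":-30,"twist":0},{"jaw":45,"tx":-108,"ty":171,"tz":-30,"twist":0}]' 80
python3 - <<'E'
from h import *
go(507,-162,44.8)
p=np.array(arm.read_state()["ee_pos"]); u=p[2]-36.8
C=lambda x,y:cyl(x,y,28,80)+[0,0,u]
im=optics.get_image("scene")
r=pick("scene",im,"pot_right",C(*p[:2]))
if r is not None: print(fit([(im,r)],C,p[:2],(6,6)))
cv2.polylines(im["color"],[np.round(hull(im,C(*p[:2]))).astype(int)],True,(0,0,255))
cv2.imwrite("pics/s3.png",cv2.resize(im["color"][130:370,40:340],None,fx=2.5,fy=2.5))
E
```

```text
clock: 14.88
ee_pos: [506.8, -161.5, 111.6]
orientation: [3.139, -0.005, 0.703]
force: [-0.7, 0.5, -5.5]
width: 54.0
clock 14.88 at [ 506.8 -161.5  111.6] rpy [ 3.139 -0.005  0.703] w 54.0 shift [-0.6  0.4 66.8]
(array([ 504.68898895, -162.39298944]), np.float64(0.7652823145123658))
```

View pics/s3.png

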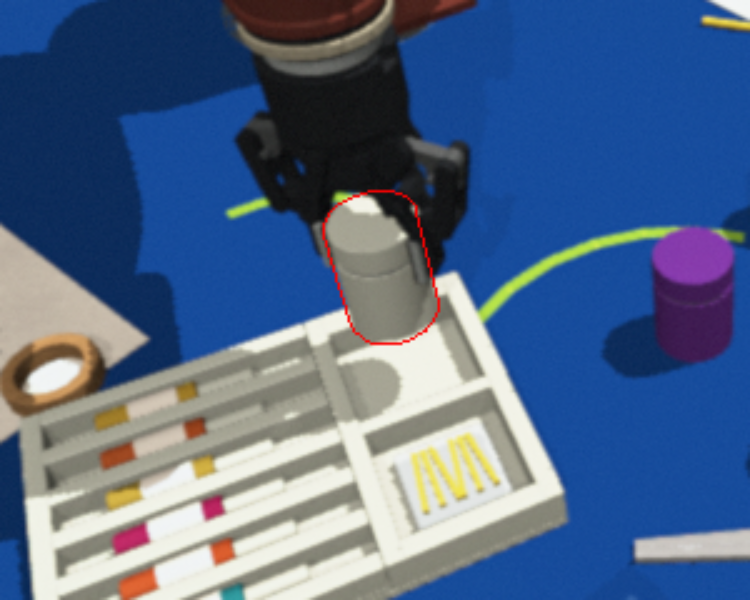

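The pot hangs upright over the empty well at (390,300), and its outline agrees with the TCP. Lowering now, slowly at the end.

```bash
python3 -m crank '[{"jaw":45,"tx":0,"ty":0,"tz":12,"twist":0},{"jaw":45,"tx":0,"ty":0,"tz":26,"twist":0},{"jaw":45,"tx":0,"ty":0,"tz":40,"twist":0},{"jaw":45,"tx":0,"ty":0,"tz":50,"twist":0},{"jaw":45,"tx":0,"ty":0,"tz":57,"twist":0},{"jaw":45,"tx":0,"ty":0,"tz":61,"twist":0},{"jaw":45,"tx":0,"ty":0,"tz":63,"twist":0},{"jaw":45,"tx":0,"ty":0,"tz":64,"twist":0},{"jaw":45,"tx":0,"ty":0,"tz":64,"twist":0}]' 80
python3 -m crank '[{"jaw":45,"tx":0,"ty":0,"tz":1,"twist":0},{"jaw":45,"tx":0,"ty":0,"tz":2,"twist":0},{"jaw":45,"tx":0,"ty":0,"tz":2.5,"twist":0},{"jaw":45,"tx":0,"ty":0,"tz":2.5,"twist":0}]' 80
```

```text
clock: 16.1
ee_pos: [507.5, -161.5, 47.9]
orientation: [3.139, -0.005, 0.703]
force: [-0.4, -0.2, -6.3]
width: 54.3
clock: 16.6
ee_pos: [507.4, -161.5, 45.3]
orientation: [3.139, -0.005, 0.703]
force: [-0.7, 0.4, -5.7]
width: 54.4
```

Still carrying its weight, so I go a little farther.

```bash
python3 -m crank '[{"jaw":45,"tx":0,"ty":0,"tz":0.5,"twist":0},{"jaw":45,"tx":0,"ty":0,"tz":1,"twist":0},{"jaw":45,"tx":0,"ty":0,"tz":1.5,"twist":0},{"jaw":45,"tx":0,"ty":0,"tz":1.5,"twist":0}]' 80
```

```text
clock: 17.1
ee_pos: [507.7, -161.8, 44.9]
orientation: [3.138, -0.005, 0.703]
force: [-4.5, 1.6, 4.5]
width: 54.6
```

Contact: the force reversed to +4.5 N. Releasing and rising.

```bash
python3 -m crank '[{"jaw":57,"tx":0,"ty":0,"tz":0,"twist":0},{"jaw":62,"tx":0,"ty":0,"tz":0,"twist":0},{"jaw":70,"tx":0,"ty":0,"tz":0,"twist":0},{"jaw":85,"tx":0,"ty":0,"tz":0,"twist":0},{"jaw":85,"tx":0,"ty":0,"tz":0,"twist":0},{"jaw":85,"tx":0,"ty":0,"tz":0,"twist":0},{"jaw":85,"tx":0,"ty":0,"tz":0,"twist":0}]' 80
python3 -m crank '[{"jaw":85,"tx":0,"ty":0,"tz":-15,"twist":0},{"jaw":85,"tx":0,"ty":0,"tz":-40,"twist":0},{"jaw":85,"tx":0,"ty":0,"tz":-70,"twist":0},{"jaw":85,"tx":0,"ty":0,"tz":-105,"twist":0},{"jaw":85,"tx":0,"ty":0,"tz":-140,"twist":0},{"jaw":85,"tx":0,"ty":0,"tz":-160,"twist":0},{"jaw":85,"tx":0,"ty":0,"tz":-160,"twist":0},{"jaw":85,"tx":0,"ty":0,"tz":-160,"twist":0}]' 80
python3 - <<'E'
from h import *
im=optics.get_image("scene")
for n,m,g in (("pot_right",lambda x,y:cyl(x,y,28,80)+[0,0,8],(507,-162)),("pot_left",lambda x,y:cyl(x,y,28,80),(498,266)),("jar",lambda x,y:cyl(x,y,26,54),(528,151))):
    r=pick("scene",im,n,m(*g))
    if r is not None: print(n,fit([(im,r)],m,g,(6,6)))
    cv2.polylines(im["color"],[np.round(hull(im,m(*g))).astype(int)],True,(0,0,255))
cv2.imwrite("pics/s4.png",cv2.resize(im["color"][120:380,40:440],None,fx=2,fy=2))
print(arm.read_state()["force"].round(1),arm.read_state()["clock"])
E
```

```text
clock: 17.98
ee_pos: [507.7, -161.8, 44.9]
orientation: [3.138, -0.005, 0.703]
force: [-0.6, 0.9, -0.6]
width: 85.3
clock: 18.98
ee_pos: [506.3, -161.7, 204.3]
orientation: [3.139, -0.005, 0.703]
force: [-0.8, 0.4, -0.8]
width: 84.9
pot_right (array([ 505.18322754, -161.06030273]), np.float64(0.926673751328374))
pot_left (array([465.95452487, 370.42949164]), np.float64(0.8774555659494855))
jar (array([525.94537354, 151.71905518]), np.float64(0.8503688092729189))
[ 0.6 -0.1 -1. ] 19.175
```

View pics/s4.png

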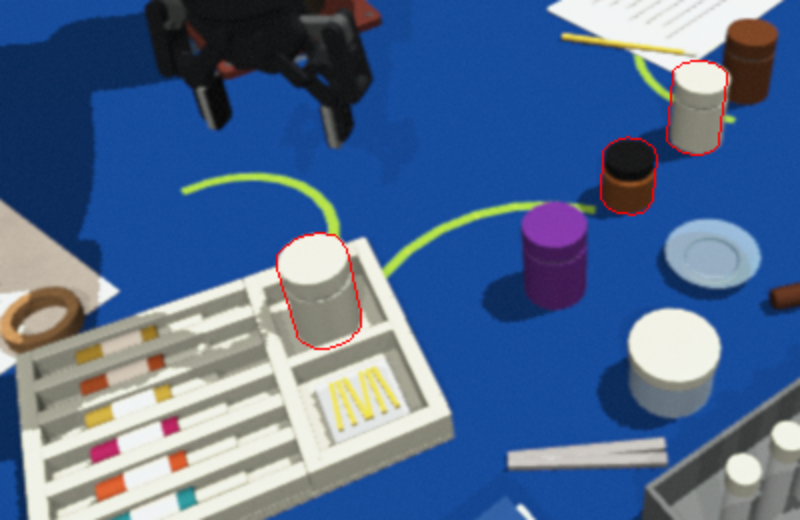

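The heavy pot stands upright in the well at (318,290), fitted about 2 mm from the centre. The left pot (697,107) and the jar (628,175) match their start outlines, and the gripper is clear. Handing in.

```bash
python3 -c "
from station import ticket; print(ticket.close_job())"
```

```text
the job is handed in; nothing more can be done
None
```

The steel sample was in the right pot. It now stands upright in the empty well of the kit tray, and I handed the job in at about 19 s; no verdict is reported.

- **Weighing:** I lifted the left pot about 45 mm and it read roughly 1–2 N, then set it back where it was. The right pot, lifted the same way, read about 6 N.
- **Placing:** I lowered the right pot until the force reversed on contact with the well floor, then released it. The last fit puts it at (505, -161) mm, about 2 mm from the measured well centre (507, -162).
- **Other things:** In the last picture the left pot sits on its start outline, and the jar is fitted within about 2 mm of its start. The gripper was clear, with about 1 N or less on it.
- **Disagreement:** In the last automatic check of the left pot, the network returned the brown look-alike at (466, 370) instead. For that pot I relied on the outline overlay and on earlier detections, about 498–500, 266–268 mm, taken after I set it down.

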